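# Tip the tile into the toolbox, push the lid shut and press the clip home

## Robot

A 6-joint arm with a two-finger parallel gripper is mounted at the origin on the work surface. World frame = base frame: x ahead of the robot, y to its left, z up, the work surface at z = 0. Lengths are in m, angles in rad, forces in N, time in s.
With the tool pointing down it reaches from about 0.35 to 0.975 m from the base axis. Payload 4.9 kg.
Tool frame: the origin (TCP) lies at the very end of the fingers, on their centre line; the grasp point (between the pads) lies 19 mm behind it; z points along the fingers, x is the direction in which the jaws open and shut, and the axes are right-handed (so a half turn about z gives the same grasp; the last joint's range is limited). The gripper opens to 85 mm and grips with 20 to 120 N. Pads are 22 mm wide; open, the fingers measure 114 mm over their backs; the gripper's body (76 mm by 85 mm) begins 54 mm behind the grasp point. The pads swing forward as they close: fully open they stand 13 mm farther back than shut.
Start: joints at [1.182, 0.053, 1.613, -0, 1.476, -0.119], TCP at [0.167, 0.602, 0.231] pointing down, gripper open.
Joint ranges: [-3.01, 3.01], [-1.01, 2.22], [0.06, 2.58], [-1.02, 4.17], [0.09, 2.62], [-3.14, 3.14]. Speed limits (rad/s): [2.57, 2.57, 3.14, 3.14, 3.14, 3.14].

## Interface

Orientations are given as a rotation vector (axis times angle).
In Python, from station import ctrl gives the robot as it stands.
- The arm moves only by the shell command python3 -m handwheel 'ROWS' [OPENING] [FORCE]. ROWS is a JSON object of lists of equal length, an entry for each row: "offset": the shift along the world's x, y, z in units of 40 mm (1.0 is 40 mm), a list of three; "roll": the turn about the world's z in units of 6 degrees (1.0 is 6 degrees). A call has exactly 10 rows; each row is the pose to reach, as a shift and turn from the pose commanded when the call began; what a row does not reach only later rows make up. A row lasts 1/10 s, in which the tool goes at most 50 mm and 8.59 degrees, less where a joint would pass 70% of its speed; a pose out of reach is approached as far as the arm can. A call with a gripper value outside its range is refused whole. OPENING is the finger opening in mm, from 0 to 85.4, set as the call begins (- or left out, the last holds). The fingers move at their own pace and stop on an object; FORCE is the grip in N (left out, the last holds). Time passes only in rows, so rows that repeat a pose let the fingers close, or fill a call up. It gives the time, the measured TCP pose, the force and the opening at its end, in the units of the state.
- ctrl.get_obs(): the state, without advancing time (a new reading comes with each control period).
- ctrl.get_image(name): name is "scene" or "top"; returns a dict with "img" (384x512x3 uint8, red, green, blue), "fx", "fy", "cx", "cy" (pixels), "T" (4x4, takes a point from camera to world coordinates). Camera axes: x right, y down, z forward; pixel columns grow to the right and rows downward; lengths in m; the calibration is good to about 2 mm. A picture is of the moment at which its call begins. There is no depth.
- ctrl.finish_job(): hands the job in, once; it reports no verdict.
The state is a dict: "t": time; "q": joint angles; "dq": joint speeds; "effort": joint torques, N m; "tool_pos": TCP position; "tool_rot": TCP orientation; "contact_force": force on the tool from outside, world axes, zero at the start; "wrist_torque": the same for the moment, N m; "opening": finger opening in m.
Only numpy, scipy, OpenCV 4.12 (cv2) and the standard library are available. Lean on these libraries where they do the work, as an engineer would, in place of code of your own. Each camera call takes 0.05 s, during which the arm holds its last target.

## Task

Close up the black toolbox with pushes only, picking nothing up: first push the grey tile that leans on the inside of its front wall over, so that it falls flat into the box; then push the standing lid over from behind so that it falls shut; and last press the orange clip on the lid's front edge down until it lies flat against the front of the box. Leave the clip sticking out until the lid is shut, and leave the other things on the bench where they are.

Things in the scene. Friction and masses are not known exactly. Their poses are not given: they have to be found in the camera images.
- toolbox: Black plastic toolbox, fixed to the bench: outside 200 deep (x), 300 wide (y), 90 high without lid; walls and floor 5 mm. Origin: centre of its underside, on the bench. Its +x points from its front wall (clip side) to its back wall (lid hinge), +y along its width, z up. It stands turned, its front to the robot's right.
- lid (a joint): Lid angle, rad: 0 shut, 1.57 upright, 1.8 its stop, leaning back. Hinge line along the box's y at box x +100, z 90 mm. A 28 mm deep shell, 200 by 300, 0.25 kg; orange handle (100 long, 24 high) in the middle of its outer face. A stiff hinge holds it where it stands; pushed forward below about 1 rad it falls shut by itself. It cannot shut while the tile stands.
- lid_edge (a point): Middle of the lid's free front edge, on the outer (top) face: 200 mm from the hinge line. As the lid passes upright it rises to 290 mm above the bench (keep the gripper above that).
- clip (a joint): Orange clip's angle, rad: 0 flat on the front of the shut box, 1.5 straight out. A flap 50 wide, 40 long, 5 thick, hinged along the box's y at the middle of the lid's front edge. Stiff, no snap: about 1 N at its end moves it, and it stays as left. Starts at 0.8 to 1.2. With the lid open it sticks up about 40 mm past the lid's edge: push the lid some 95 mm to one side of it.
- clip_hinge (a point): Middle of the clip's hinge line. With the lid shut it is at box x -103.5, y 0, z 100 mm.
- clip_end (a point): Middle of the clip's free end, 40 mm from its hinge line; with clip and lid shut, 60 mm above the bench.
- tile: Loose grey tile offcut, 8 thick (x), 140 wide (y), 120 high (z), 0.29 kg, its x axis from the face nearer the box front to the other. Origin: its centre. It stands on the toolbox floor leaning 12 degrees against the inside of the front wall's rim, its top some 33 mm above the rim, up to 30 mm off the middle. Pushed at the top about 50 mm to the back it falls flat; its x then points down.
- tin: Stainless steel tin with twist cap, 72 across, 112 high; origin under its centre. Leave alone.
- mallet: Wooden mallet lying on the bench, 300 long (handle to its -x), head 60 by 120 by 70 high; origin on the bench, 130 mm from the head's centre. Leave alone.
- scraper: Yellow plastic scraper, 190 long (along its x), 60 wide, 20 high; origin under its middle. Leave alone.
- screw_jar: Glass jar with red cap, 64 across, 85 high; origin under its centre. Leave alone.
- tape_measure: Blue tape measure, 70 by 36 by 68 high; origin under its centre. Leave alone.
- pencil_block: Wooden block 90 by 50 by 50 high with two pencil stubs up to 110 high; origin under its centre. Leave alone.
Not all that is in view belongs to the job. Of the things like the tile, leave any that is red; of the rest the larger one is meant.

How it is judged:
By the outcome, as a careful person would: the job done as asked, in the order asked, and still so for the second after the job is handed in, with the robot touching nothing.
It also fails if it takes over 64 s, if anything falls off the work surface, if the arm or the gripper's body presses on something with over 40 N, if the wrist force passes 120 N, or if a joint passes its speed limit or range.

## Working session

There is one attempt and no reset: what is moved stays moved. The work goes in short steps, Python scripts to look and compute and a shell command to move; the robot and the scene stay as the last step left them, time stands still between calls to the robot, and variables do not carry over. Pictures are saved under pics/ and viewed, and the job is handed in when it is done.

```bash
ls; mkdir -p pics; cat > h.py <<'E'
import numpy as np, cv2
from station import ctrl
def snap(name,fn):
    d=ctrl.get_image(name); cv2.imwrite(fn,d["img"][:,:,::-1]); 
    np.savez(fn.replace('.png','.npz'),**d); return d
def ray(d,u,v):
    r=d["T"][:3,:3]@np.array([(u-d["cx"])/d["fx"],(v-d["cy"])/d["fy"],1.]); return d["T"][:3,3],r/np.linalg.norm(r)
def onz(d,u,v,z):
    o,r=ray(d,u,v); return o+r*(z-o[2])/r[2]
def tri(d1,p1,d2,p2):
    o1,r1=ray(d1,*p1);o2,r2=ray(d2,*p2)
    s=np.linalg.lstsq(np.c_[r1,-r2],o2-o1,rcond=None)[0]
    a=o1+s[0]*r1;b=o2+s[1]*r2; return (a+b)/2,np.linalg.norm(a-b)
def proj(d,P):
    p=np.linalg.inv(d["T"])@np.r_[P,1]; return d["fx"]*p[0]/p[2]+d["cx"],d["fy"]*p[1]/p[2]+d["cy"]
E
python3 - <<'E'
from h import *
o=ctrl.get_obs();print(o)
for n in("scene","top"):
    d=snap(n,f"pics/{n}0.png"); print(n,d["T"].round(3).tolist(),d["fx"],d["cx"],d["cy"])
E
```

```text
pics
{'t': 0.0, 'q': array([ 1.18199188e+00,  5.33403336e-02,  1.61427386e+00, -1.90782878e-05,
        1.47597919e+00, -1.18999472e-01]), 'dq': array([-1.50723273e-03, -1.16310874e-03, -3.61157630e-04,  1.87386892e-03,
        2.33889300e-03,  7.42231656e-05]), 'effort': array([ 4.92965264e-04, -3.93686628e+01, -3.70173705e+01, -9.13578810e-05,
        7.24778758e-03, -3.52950522e-06]), 'tool_pos': array([0.16636156, 0.60182043, 0.23008528]), 'tool_rot': array([ 2.49920569,  1.9018662 , -0.00269319]), 'contact_force': array([-0.43719759,  0.4050853 ,  0.16127413]), 'wrist_torque': array([-0.01635828, -0.01379038,  0.01521598]), 'opening': 0.08559016943970546}
scene [[-0.779, 0.471, -0.415, 1.149], [0.627, 0.562, -0.539, 0.863], [-0.02, -0.68, -0.733, 1.289], [0.0, 0.0, 0.0, 1.0]] 449.0119392839231 252.52223354616956 195.65260376276413
top [[-0.007, -0.986, 0.167, 0.291], [-1.0, 0.007, 0.004, 0.011], [-0.006, -0.167, -0.986, 1.272], [0.0, 0.0, 0.0, 1.0]] 400.6966343375793 253.54937533884677 190.02073543932502
```

View pics/scene0.png

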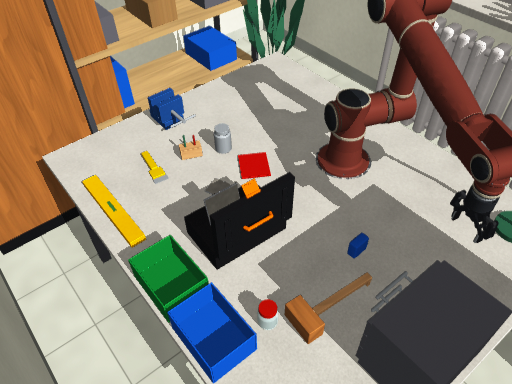

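View pics/top0.png

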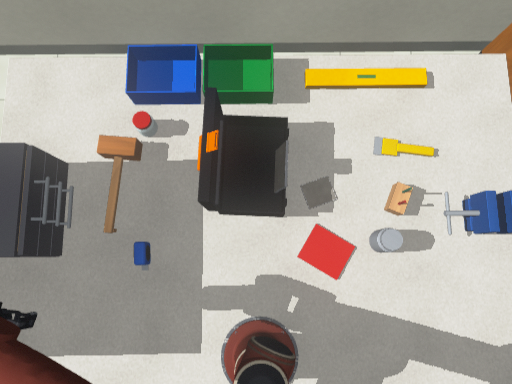

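```bash
python3 - <<'E'
import cv2
a=cv2.imread('pics/scene0.png')[140:280,160:320];b=cv2.imread('pics/top0.png')[80:230,180:350]
import numpy as np
f=lambda x:np.clip(255*(x/255.)**0.5,0,255).astype('uint8')
cv2.imwrite('pics/s0z.png',cv2.resize(f(a),None,fx=4.2,fy=4.2,interpolation=2));cv2.imwrite('pics/t0z.png',cv2.resize(f(b),None,fx=4,fy=4,interpolation=2))
E
```

```text
(no output)
```

View pics/s0z.png

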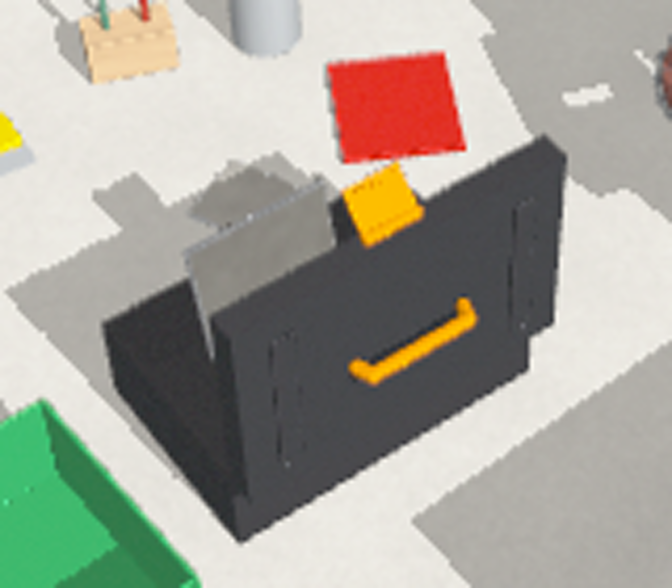

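View pics/t0z.png

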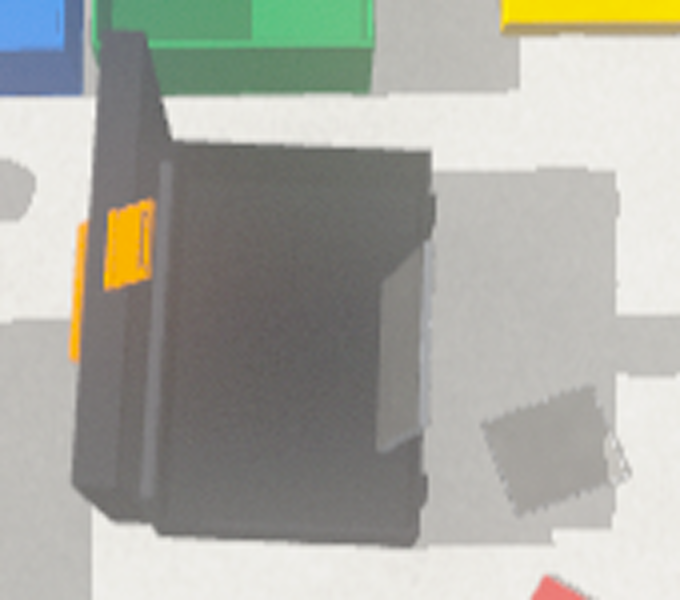

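```bash
python3 - <<'E'
from h import *
s=np.load('pics/scene0.npz');t=np.load('pics/top0.npz')
T=lambda u,v:(180+u/4,80+v/4); S=lambda u,v:(160+u/4.2,140+v/4.2)
print('rim front near',onz(t,*T(417,545),.09),'far',onz(t,*T(432,152),.09))
print('base back far',onz(s,*S(240,540),0),'near',onz(s,*S(528,370),0))
print('front far rim, scene',onz(s,*S(103,323),.09))
print('front far rim tri',tri(t,T(432,152),s,S(103,323)))
print('tile top L (far)',tri(t,T(430,240),s,S(187,250)),'near',tri(t,T(424,432),s,S(325,178)))
# lid outer edge corners (scene): far (217,320) , near (545,137)(outer?)
print('lid outer far',tri(t,T(105,32),s,S(217,322)),'near',tri(t,T(73,485),s,S(567,158)))
print('lid corner z guesses')
# clip
print('clip',[tri(t,T(*a),s,S(*b)) for a,b in [((155,200),(342,195)),((150,275),(400,165))]])
E
```

```text
rim front near [ 0.4112836  -0.07372861  0.09      ] far [ 0.71523987 -0.09117575  0.09      ]
base back far [0.72472593 0.1021961  0.        ] near [0.42778063 0.11990796 0.        ]
front far rim, scene [ 0.71680875 -0.09224989  0.09      ]
front far rim tri (array([ 0.71611996, -0.0918488 ,  0.08947777]), np.float64(0.0017808120273301272))
tile top L (far) (array([ 0.63306281, -0.08455709,  0.1281428 ]), np.float64(0.0011618895787959926)) near (array([ 0.49059412, -0.07848426,  0.12510377]), np.float64(0.0016964995530577255))
lid outer far (array([0.72762557, 0.13103037, 0.30050644]), np.float64(0.013841835549988475)) near (array([0.43034362, 0.15286526, 0.28747867]), np.float64(0.0009820610311531712))
lid corner z guesses
clip [(array([0.60277526, 0.10060585, 0.3208132 ]), np.float64(2.2901645260190487e-05)), (array([0.55362879, 0.10399253, 0.32232982]), np.float64(0.0024117783453418396))]
```

```bash
python3 -m handwheel '{"offset":[[0,0,1.2],[0.2,-0.4,2.3],[0.6,-1.2,3.2],[1.1,-2.1,3.8],[1.6,-3.1,4],[2.1,-4.1,4],[2.6,-5.1,4],[3.1,-6.1,4],[3.6,-7.1,4],[4.1,-8.1,4]],"roll":[-0.8,-1.6,-2.4,-3.2,-4,-4.8,-5.6,-6.4,-7.2,-8]}' 0 40
```

```text
t: 1.1
tool_pos: [0.3308, 0.2767, 0.3908]
tool_rot: [3.059, 0.717, -0.0]
contact_force: [0.3, -0.5, 0.2]
opening: 0.0002
```

```bash
python3 -m handwheel '{"offset":[[0.5,-1,0],[1,-2,0],[1.5,-3,0],[2,-4,0],[2.5,-5,0],[3,-6,0],[3.5,-7,0],[4,-8,0],[4.5,-9,0],[5,-10,0]],"roll":[-0.5,-1,-1.5,-2,-2.5,-3,-3.5,-4,-4.5,-5]}'
```

```text
t: 2.1
tool_pos: [0.5309, -0.1235, 0.3907]
tool_rot: [-3.14, 0.099, 0.001]
contact_force: [0.3, 0.1, 0.3]
opening: -0.0
```

```bash
python3 -m handwheel '{"offset":[[0.3,-0.5,-0.5],[0.6,-0.6,-1.4],[0.8,-0.6,-2.4],[0.8,-0.6,-3.4],[0.8,-0.6,-4.4],[0.8,-0.6,-5.4],[0.8,-0.6,-6.3],[0.8,-0.6,-6.8],[0.8,-0.6,-7.0],[0.8,-0.6,-7.0]],"roll":[0,0,0,0,0,0,0,0,0,0]}'
python3 - <<'E'
from h import *
snap("scene","pics/s1.png");snap("top","pics/t1.png")
a=cv2.imread('pics/s1.png')[110:260,140:300];b=cv2.imread('pics/t1.png')[90:240,180:340]
cv2.imwrite('pics/z1.png',cv2.resize(np.hstack([a,b]),None,fx=2.5,fy=3.5))
E
```

```text
t: 3.1
tool_pos: [0.5616, -0.1453, 0.1098]
tool_rot: [-3.139, 0.095, 0.004]
contact_force: [0.0, 0.3, 0.1]
opening: -0.0002
```

View pics/z1.png

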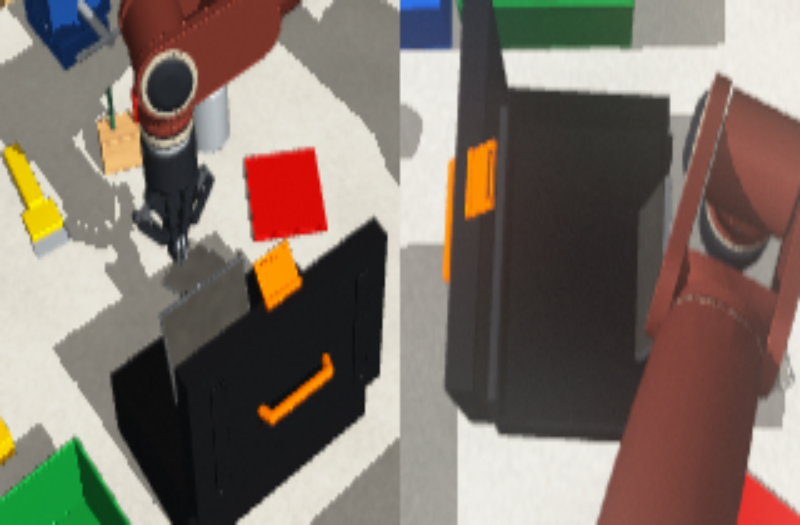

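```bash
python3 -m handwheel '{"offset":[[0,0.4,0],[0,0.8,0],[0,1.1,0],[0.1,1.4,0],[0.1,1.7,0],[0.1,2.0,0],[0.1,2.3,0],[0.1,2.6,0],[0.1,2.9,0],[0.2,3.1,0]],"roll":[0,0,0,0,0,0,0,0,0,0]}'
python3 - <<'E'
from h import *
snap("scene","pics/s2.png")
a=cv2.imread('pics/s2.png')[110:260,140:300]
cv2.imwrite('pics/z2.png',cv2.resize(a,None,fx=4,fy=4))
E
```

```text
t: 4.2
tool_pos: [0.5703, -0.0205, 0.1112]
tool_rot: [-3.14, 0.094, 0.001]
contact_force: [-0.3, 0.6, -0.2]
opening: -0.0003
```

View pics/z2.png

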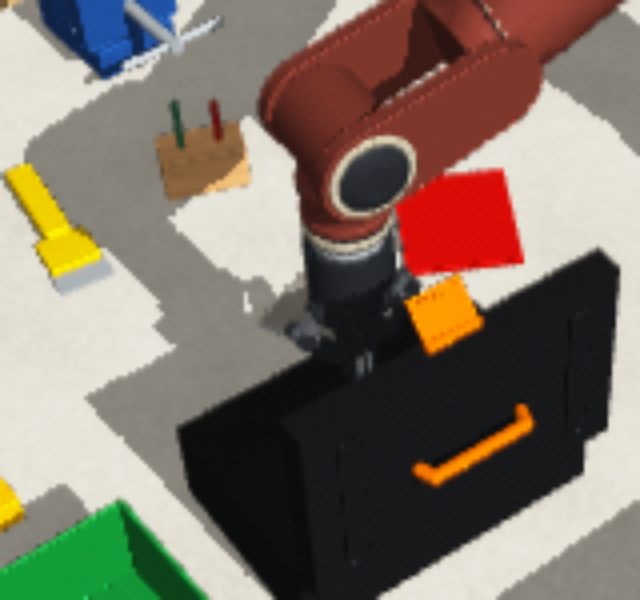

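```bash
python3 -m handwheel '{"offset":[[0,-0.3,0.5],[0,-0.6,1.4],[0,-0.8,2.3],[0,-0.8,3.3],[0,-0.8,4.3],[0,-0.8,5.3],[0,-0.8,6.2],[0,-0.8,6.9],[-0.5,-1.2,7.2],[-1.2,-1.9,7.2]],"roll":[0,0,0,0,0,0,0,0,0,0]}'
python3 - <<'E'
from h import *
snap("top","pics/t3.png")
a=cv2.imread('pics/t3.png')[80:230,180:340]
cv2.imwrite('pics/z3.png',cv2.resize((255*(a/255.)**.5).astype('uint8'),None,fx=4,fy=4))
E
```

```text
t: 5.25
tool_pos: [0.5235, -0.0975, 0.4025]
tool_rot: [3.139, -0.091, 0.008]
contact_force: [-0.7, -1.5, -0.6]
opening: 0.0003
```

View pics/z3.png

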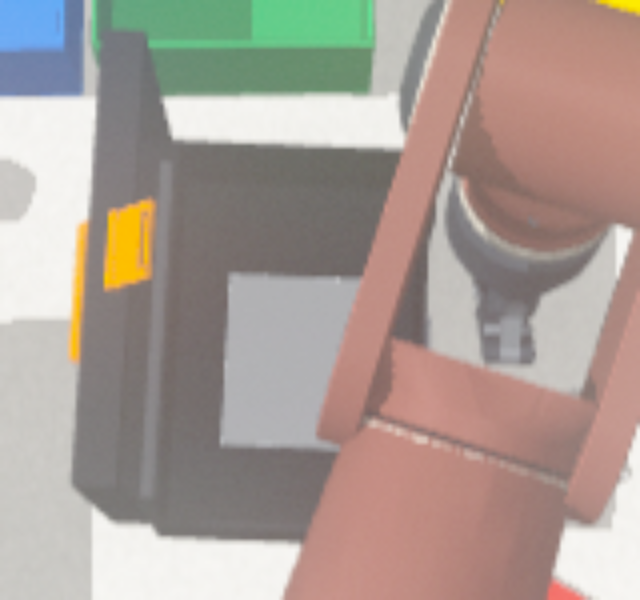

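```bash
python3 -m handwheel '{"offset":[[-0.2,0.5,0.1],[-0.4,1.4,0.1],[-0.6,2.4,0.1],[-0.8,3.4,0.1],[-1,4.5,0.1],[-1,5.6,0.1],[-1,6.6,0.1],[-1,7.4,0.1],[-1,7.8,0],[-1,7.8,-0.6]],"roll":[0,0,0,0,0,0,0,0,0,0]}'
python3 -m handwheel '{"offset":[[0,0,-0.5],[0,0,-1.2],[0,0,-2],[0,0,-2.6],[0,0,-3],[0,0,-3.2],[0,0,-3.2],[0,0,-3.2],[0,0,-3.2],[0,0,-3.2]],"roll":[0,0,0,0,0,0,0,0,0,0]}'
python3 - <<'E'
from h import *
snap("scene","pics/s4.png")
a=cv2.imread('pics/s4.png')[110:260,140:340]
cv2.imwrite('pics/z4.png',cv2.resize(a,None,fx=4,fy=4))
E
```

```text
t: 6.3
tool_pos: [0.4836, 0.2162, 0.378]
tool_rot: [-3.139, 0.091, -0.009]
contact_force: [0.4, -0.1, 0.8]
opening: 0.0001
t: 7.3
tool_pos: [0.4832, 0.2146, 0.2488]
tool_rot: [-3.139, 0.095, -0.004]
contact_force: [0.5, -0.5, 0.2]
opening: 0.0002
```

View pics/z4.png

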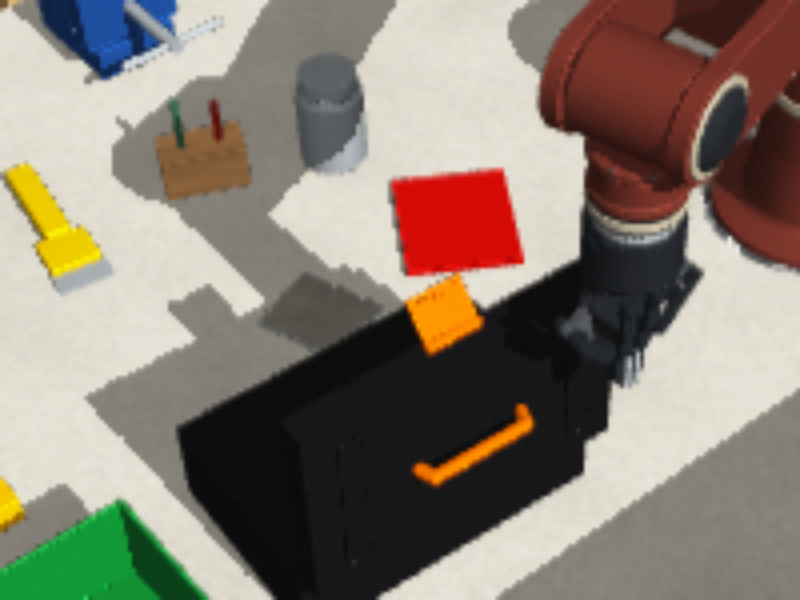

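```bash
python3 -m handwheel '{"offset":[[0,-0.4,0],[0,-0.8,0],[0,-1.2,0],[0,-1.4,0],[0,-1.6,0],[-0.1,-1.8,0],[-0.1,-2.0,0],[-0.1,-2.2,0],[-0.1,-2.4,0],[-0.1,-2.6,0]],"roll":[0,0,0,0,0,0,0,0,0,0]}'
```

```text
t: 8.35
tool_pos: [0.4784, 0.1098, 0.247]
tool_rot: [3.14, -0.095, -0.001]
contact_force: [-0.8, 0.0, 0.1]
opening: -0.0003
```

```bash
python3 - <<'E'
from h import *
snap("scene","pics/s5.png")
a=cv2.imread('pics/s5.png')[110:260,140:340]
cv2.imwrite('pics/z5.png',cv2.resize(a,None,fx=4,fy=4))
E
```

```text
(no output)
```

View pics/z5.png

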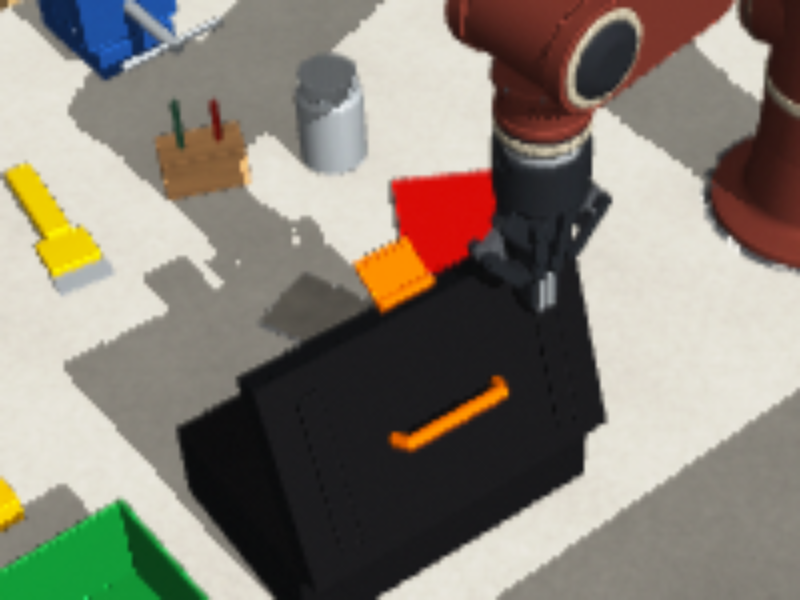

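```bash
python3 -m handwheel '{"offset":[[0,-0.3,0],[0,-0.6,0],[0,-0.9,0],[0,-1.2,0],[0,-1.5,0],[-0.1,-1.8,0],[-0.1,-2.1,-0.1],[-0.1,-2.3,-0.2],[-0.1,-2.4,-0.3],[-0.1,-2.4,-0.3]],"roll":[0,0,0,0,0,0,0,0,0,0]}'
python3 - <<'E'
from h import *
snap("scene","pics/s6.png")
a=cv2.imread('pics/s6.png')[110:260,140:340]
cv2.imwrite('pics/z6.png',cv2.resize(a,None,fx=4,fy=4))
E
```

```text
t: 9.4
tool_pos: [0.4741, 0.0139, 0.2342]
tool_rot: [-3.14, 0.096, 0.003]
contact_force: [-0.3, 0.3, -0.5]
opening: -0.0003
```

View pics/z6.png

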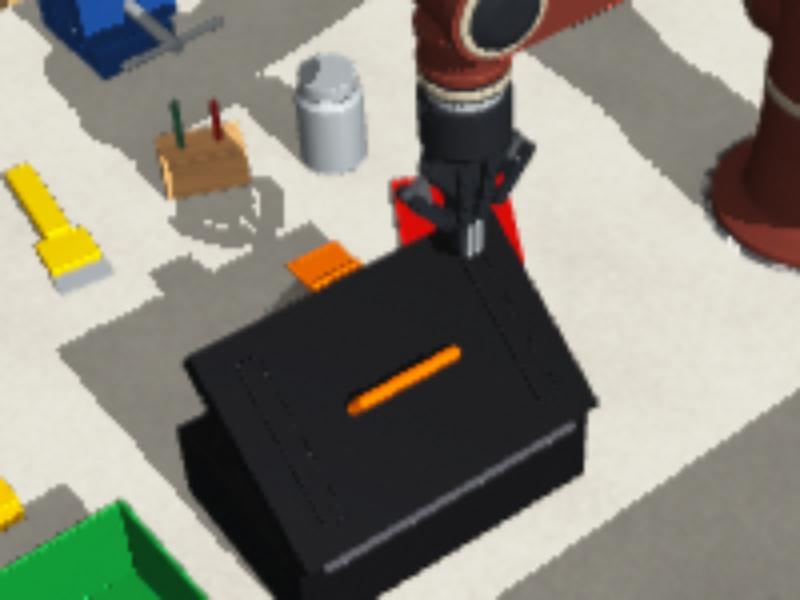

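```bash
python3 -m handwheel '{"offset":[[0,0,0.2],[0,0,0.4],[0,0,0.4],[0,0,0.4],[0,0,0.4],[0,0,0.4],[0,0,0.4],[0,0,0.4],[0,0,0.4],[0,0,0.4]],"roll":[0,0,0,0,0,0,0,0,0,0]}'
python3 - <<'E'
from h import *
snap("scene","pics/s7.png")
a=cv2.imread('pics/s7.png')[110:260,140:340]
cv2.imwrite('pics/z7.png',cv2.resize(a,None,fx=4,fy=4))
E
```

```text
t: 10.45
tool_pos: [0.4746, 0.0144, 0.2512]
tool_rot: [-3.14, 0.095, 0.0]
contact_force: [-0.2, -0.1, 0.3]
opening: -0.0003
```

View pics/z7.png

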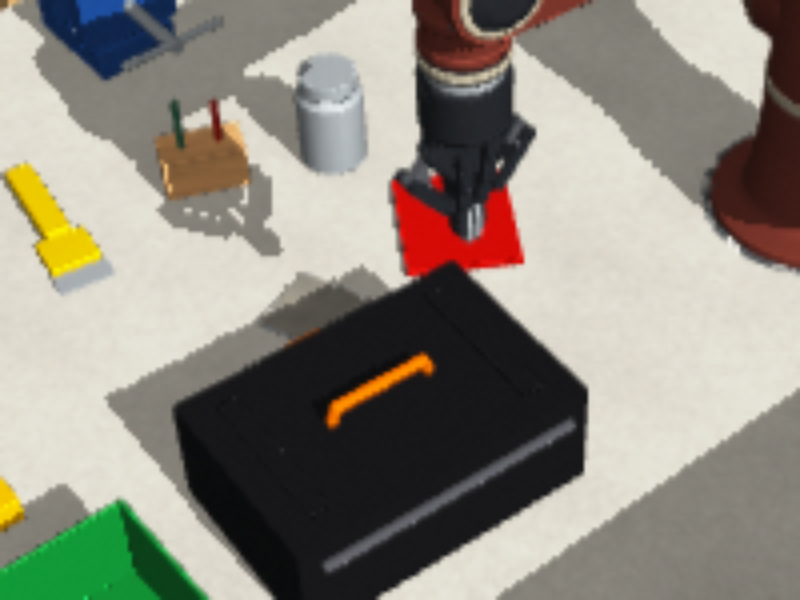

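```bash
python3 -m handwheel '{"offset":[[0.3,-0.7,0],[0.7,-1.6,0],[1.2,-2.6,0],[1.6,-3.5,0],[2,-4.2,0],[2.2,-4.6,0],[2.2,-4.7,-0.5],[2.2,-4.7,-1.2],[2.2,-4.7,-1.9],[2.2,-4.7,-2.2]],"roll":[0,0,0,0,0,0,0,0,0,0]}'
python3 - <<'E'
from h import *
d=snap("top","pics/t8.png");snap("scene","pics/s8.png")
a=cv2.imread('pics/t8.png')[80:230,180:340]
cv2.imwrite('pics/z8.png',cv2.resize((255*(a/255.)**.5).astype('uint8'),None,fx=4,fy=4))
E
```

```text
t: 11.5
tool_pos: [0.5609, -0.1724, 0.1599]
tool_rot: [-3.138, 0.094, 0.008]
contact_force: [-0.4, 0.9, -0.7]
opening: 0.0003
```

View pics/z8.png

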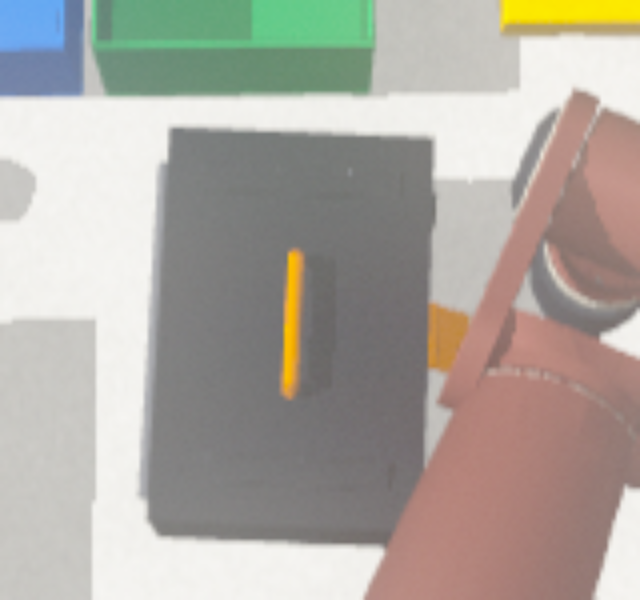

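```bash
python3 -m handwheel '{"offset":[[0.2,0,-0.6],[0.2,0,-1.4],[0.2,0,-2.1],[0.2,0,-2.5],[0.2,0,-2.5],[0.2,0.2,-2.5],[0.2,0.4,-2.5],[0.2,0.6,-2.5],[0.2,0.8,-2.5],[0.2,1.0,-2.5]],"roll":[0,0,0,0,0,0,0,0,0,0]}'
python3 -m handwheel '{"offset":[[0,0.1,0],[0,0.2,0],[0,0.3,0],[0,0.4,0],[0,0.45,0],[0,0.5,0],[0,0.55,0],[0,0.6,0],[0,0.6,0],[0,0.6,0]],"roll":[0,0,0,0,0,0,0,0,0,0]}'
```

```text
t: 12.6
tool_pos: [0.5709, -0.1328, 0.064]
tool_rot: [3.14, -0.094, 0.002]
contact_force: [0.3, 0.7, -0.6]
opening: -0.0004
t: 13.6
tool_pos: [0.5706, -0.1094, 0.0634]
tool_rot: [-3.14, 0.095, -0.0]
contact_force: [0.0, 0.5, -0.5]
opening: 0.0003
```

```bash
python3 -m handwheel '{"offset":[[0,0.02,0],[0,0.04,0],[0,0.06,0],[0,0.08,0],[0,0.1,0],[0,0.12,0],[0,0.12,0],[0,0.12,0],[0,0.12,0],[0,0.12,0]],"roll":[0,0,0,0,0,0,0,0,0,0]}'
python3 - <<'E'
from h import *
d=snap("top","pics/t9.png");snap("scene","pics/s9.png")
a=cv2.imread('pics/t9.png')[80:230,180:340];b=cv2.imread('pics/s9.png')[110:260,140:300]
cv2.imwrite('pics/z9.png',cv2.resize((255*(np.hstack([a,b])/255.)**.5).astype('uint8'),None,fx=2.5,fy=2.5))
E
```

```text
t: 14.6
tool_pos: [0.5706, -0.1047, 0.0633]
tool_rot: [-3.14, 0.095, 0.0]
contact_force: [0.4, -1.2, 0.9]
opening: 0.0001
```

View pics/z9.png

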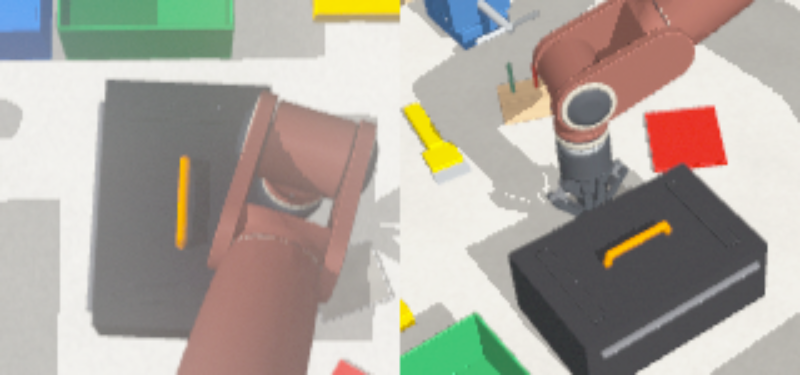

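```bash
for i in 1; do python3 -m handwheel '{"offset":[[0,0.02,0],[0,0.04,0],[0,0.06,0],[0,0.08,0],[0,0.08,0],[0,0.08,0],[0,0.08,0],[0,0.08,0],[0,0.08,0],[0,0.08,0]],"roll":[0,0,0,0,0,0,0,0,0,0]}'; done
```

```text
t: 15.7
tool_pos: [0.5706, -0.1023, 0.0633]
tool_rot: [3.139, -0.095, 0.0]
contact_force: [0.0, -4.6, -1.2]
opening: 0.0001
```

```bash
python3 -m handwheel '{"offset":[[0,0.02,0],[0,0.04,0],[0,0.06,0],[0,0.08,0],[0,0.08,0],[0,0.08,0],[0,0.08,0],[0,0.08,0],[0,0.08,0],[0,0.08,0]],"roll":[0,0,0,0,0,0,0,0,0,0]}'
```

```text
t: 16.7
tool_pos: [0.5706, -0.1023, 0.0638]
tool_rot: [3.133, -0.095, 0.001]
contact_force: [-1.5, -15.9, -1.5]
opening: 0.0
```

```bash
python3 -m handwheel '{"offset":[[0,-0.4,0],[0,-1,0],[0,-1.6,0],[0,-2,0.4],[0,-2.2,1.2],[0,-2.4,2.2],[0,-2.8,3.2],[-0.1,-3.4,4],[-0.4,-4.2,4.4],[-0.8,-5.2,4.4]],"roll":[0,0,0,0,0,0,0,0,0,0]}'
python3 - <<'E'
from h import *
d=snap("top","pics/t10.png");snap("scene","pics/s10.png")
a=cv2.imread('pics/t10.png')
b=cv2.resize((255*(a[110:220,260:330]/255.)**.5).astype('uint8'),None,fx=5,fy=5,interpolation=cv2.INTER_NEAREST)
cv2.imwrite('pics/z10.png',b);
h=cv2.cvtColor(a,cv2.COLOR_BGR2HSV)[110:220,270:330]
ys,xs=np.where((h[...,0]<25)&(h[...,0]>5)&(h[...,1]>120)); print(len(xs),xs.min()+270,xs.max()+270,ys.min()+110,ys.max()+110) if len(xs) else print(0)
P=lambda x,y,z:np.array([.5699,.0142,0])+x*np.array([.057,.998,0])+y*np.array([-.998,.057,0])+[0,0,z]
for x,z in((-.1,.118),(-.1085,.1),(-.1085,.06),(-.1235,.067)): print(proj(d,P(x,0,z)))
E
```

```text
t: 17.7
tool_pos: [0.5405, -0.3075, 0.2457]
tool_rot: [3.137, -0.091, 0.013]
contact_force: [-0.1, -0.6, 0.2]
opening: 0.0001
39 287 289 156 173
(np.float64(287.93165339394034), np.float64(163.63924391159847))
(np.float64(290.2915793720559), np.float64(165.1669131948947))
(np.float64(289.19584663594605), np.float64(168.11306264382645))
(np.float64(294.25344663808244), np.float64(167.84511958753126))
```

View pics/z10.png

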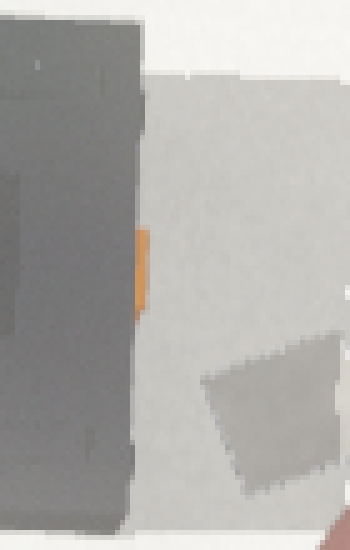

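View pics/s10.png

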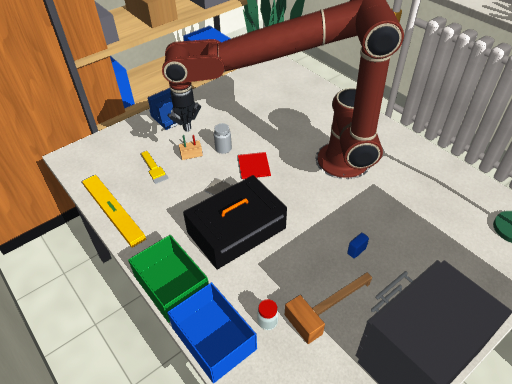

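View pics/t10.png

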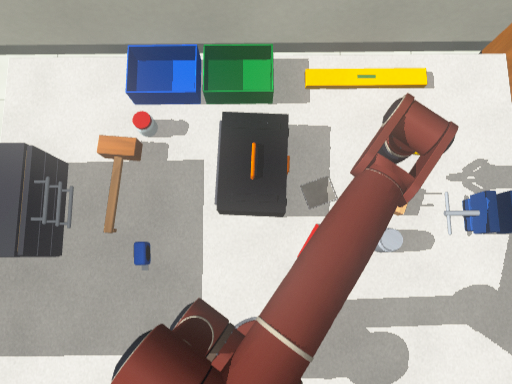

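```bash
python3 - <<'E'
from h import *
print(ctrl.get_obs()['t'],ctrl.finish_job())
E
```

```text
the job is handed in; nothing more can be done
17.8 None
```

I closed the toolbox with three pushes, in the order asked, and handed the job in at 17.8 s of the 64 s allowed.

- **Tile:** I pushed its top towards the back. The top picture afterwards showed it lying flat on the box floor, with part of it hidden by the arm.
- **Lid:** I pushed it from behind, about 95 mm to one side of the clip. It fell shut, and the pictures show it level on the box. The clip was still sticking out at that point.
- **Clip:** I pressed it against the front until the fingers stopped moving, at about 16 N. In the last top picture only a sliver of clip, 3 pixels wide, shows past the lid. Its edge is at column 289–290, and I calculated 290 for a clip lying flat.

The two cameras cannot see the front of the box, so I judged the clip from that sliver and the firm stop, not from a direct view. The gripper had backed off and was touching nothing. In the last pictures nothing else appeared to have moved, but I checked this only by eye. The arm also hid parts of the bench from the top camera. No check failed.

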